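# Refit the selector knob of the race console and hold it pressed

## Task

The black selector knob has come off the right-hand control of the grey race console and lies on the table. Turn it so that its D-shaped bore matches the flat on the bare shaft, push it on until it sits fully home on the shaft's shoulder, then press knob and shaft all the way down against the spring to reset the lap counter, and finish while still holding it pressed down with the gripper. Leave the sand timer, the chip stack and the pawn where they stand.

Things in the scene. Friction and masses are not known exactly. Their poses are not given: they have to be found in the camera images.
- knob_mid (a point): loose black knob, standing bore down on the table; this point is on its axis, 21 mm above its underside (half-way up). Round skirt 44 mm diameter, 20 mm high; on it a grip bar 40 mm long (x), 14 mm wide (y), 22 mm high (top 42 mm above the underside). +x points along the bar to the end with the white line, where a pointer nose sticks out 6 mm from the skirt's foot. Mass about 60 g
- knob_bore (a point): mouth of the knob's D-shaped bore: on the knob's axis, at its underside; axes as knob_mid. The bore is 18.8 mm in diameter and 19 mm deep; its flat is on the +x side (pointer nose, white line), 5.1 mm from the axis
- shaft_tip (a point): centre of the top end of the bare steel D-shaft on the right-hand (-y) half of the console, 67 mm above the table when not pressed. +x points to the side where the flat is. Shaft 16 mm in diameter, flat 4 mm from the axis, top edge bevelled 2 mm; it stands 18 mm above its round shoulder
- shoulder (a point): centre of the shoulder's upper face (22 mm diameter, 18 mm below shaft_tip, on the shaft's axis; moves with the shaft; axes as shaft_tip). The knob is fully home when its underside rests on it: knob_mid is then 3 mm above shaft_tip
- shaft (a joint): how far the shaft is pressed down, m: 0 up, 0.006 at the stop. A spring pushes it up with about 4 N at 0 and 8 N at 0.006; it comes up again when let go. The shoulder stands 9 mm above the case at 0
- selector (a joint): turn of the shaft in the console, rad, counter-clockwise from above; at 0 the flat faces the console's +x. Stiff (0.15 N m): it stays where it is
- console: race console, a grey case 110 (x) x 170 (y) x 40 mm (z) that does not move; origin at the centre of its underside. The bare shaft's axis is at its y = -42 mm, x = 0; at y = +42 mm a like knob is already fitted, its top 91 mm above the table
- sand_timer: bystander: sand timer, 33 mm diameter, 78 mm high; origin at its underside
- chips_red: bystander: stack of chips, 40 mm diameter, 20 mm high; origin at its underside
- pawn_teal: bystander: pawn, 20 mm diameter, 36 mm high; origin at its underside
Not all that is in view belongs to the job. What is shaped like the part that bears knob_mid but pink is not meant.

How it is judged:
By the outcome, as a careful person would: the job done as asked, in the order asked, and still so for the second after the job is handed in, while the arm keeps its last pose, push and grip.
It also fails if it takes over 32 s, if anything falls off the work surface, if the arm or the gripper's body presses on something with over 40 N, if the wrist force passes 120 N, or if a joint passes its speed limit or range.

## Robot

A 6-joint arm with a two-finger parallel gripper is mounted at the origin on a cart in front of the work surface, level with it; the furniture and walls round the work are solid. World frame = base frame: x ahead of the robot, y to its left, z up, the work surface at z = 0. Lengths are in mm, angles in rad, forces in N, time in s.
With the tool pointing down it reaches from about 400 to 925 mm from the base axis. Payload 12.5 kg.
Tool frame: the origin (TCP) lies midway between the tips of the shut fingers; the grasp point (between the pads) lies 19 mm behind it; z points along the fingers, y is the line along which they close (so a half turn about z gives the same grasp; the last joint's range is limited). The gripper opens to 95 mm and grips with 3 to 60 N. Pads are 20 mm wide; open, the fingers measure 119 mm over their backs; the gripper's body (75 mm by 180 mm) begins 59 mm behind the grasp point.
Start: joints at [-1.225, 0.491, 1.559, -0, 1.092, -0.106], TCP at [272.891, -562.3, 182.361] pointing down, gripper open.
Joint ranges: [-3.1, 3.1], [-0.84, 2.19], [0.05, 2.79], [-1.13, 4.28], [0.06, 2.93], [-2.69, 2.69]. Speed limits (rad/s): [2.22, 2.22, 2.79, 3.14, 3.14, 3.14].

## Interface

Orientations are given as [roll, pitch, yaw] about the fixed x, y, z axes, in that order (R = Rz(yaw) Ry(pitch) Rx(roll)).
In Python, from cell import state, read_camera, camera_info, env gives the robot as it stands.
- The arm moves only by the tool move_arm, never from a script. Its argument "commands" is a list of rows, each a list of 3 entries, a list of its own where there are three numbers: the shift along the world's x, y, z in cm, then the turn, a rotation vector about the world's x, y, z in degrees, then the opening, from 0 (shut) to 1 (fully open). A call has 1 to 10 rows; each row shifts and turns the commanded pose from where the row before left it; what a row does not reach is not made up. A row lasts 1/10 s, in which the tool goes at most 50 mm and 8.59 degrees, less where a joint would pass 70% of its speed; a pose out of reach is approached as far as the arm can. A call with a gripper value outside its range is refused whole. The fingers move at their own pace and stop on an object; the grip force is fixed at half the most. Time passes only in rows, so rows that do not move let the fingers close. It gives the time, the measured TCP pose, the force, the opening and the grip force at its end, in the units of the state.
- state(): the state, without advancing time (a new reading comes with each control period).
- read_camera(name): name is "side" or "top"; returns the picture (384x512x3 uint8, blue, green, red); there is no depth.
- camera_info(name): a dict with "K" (3x3 intrinsics, pixels), "k1" (the pictures are not rectified: a ray, as slopes to the right and down, at radius r is drawn at 1 + k1 r^2 times it, then the intrinsics apply), "cam_to_world" (4x4, takes a point from camera to world coordinates). Camera axes: x right, y down, z forward; pixel columns grow to the right and rows downward; lengths in mm; the calibration is good to about 2 mm. A picture is of the moment at which its call begins. camera_info takes no time and is no camera call.
- env.job_done(): hands the job in; it is judged then, once.
The state is a dict: "t": time; "joints": joint angles; "qvel": joint speeds; "tau": joint torques, N m; "eef_pos": TCP position; "tcp_rot": TCP orientation; "ft_force": force on the tool from outside, world axes, zero at the start; "moment": the same for the moment, N m; "opening": opening from 0.0 (shut) to 1.0 (fully open); "grip_force": force on a finger pad.
Only numpy, scipy, OpenCV 4.12 (cv2) and the standard library are available. Lean on these libraries where they do the work, as an engineer would, in place of code of your own. Each camera call takes 0.05 s, during which the arm holds its last target. There are 200 camera calls.

## Working session

There is one attempt and no reset: what is moved stays moved. The work goes in short steps, Python scripts to look and compute and a tool call to move; the robot and the scene stay as the last step left them, time stands still between calls to the robot, and variables do not carry over. Pictures are saved under pics/ and viewed, at most 10 in all, crops included, and the job is handed in when it is done.

Besides the shell and the picture viewer there is one more tool, called after "Request:" in YAML: its name, and indented under it one key for each argument. move_arm: Moves the arm, as the interface text tells. Its arguments: {"type":"object","properties":{"commands":{"type":"array"}},"required":["commands"]}

```bash
mkdir -p pics; cat > h.py <<'E'
import numpy as np, cv2
from cell import state, read_camera, camera_info, env
def pix(cam,p):
    c=camera_info(cam);T=np.linalg.inv(np.array(c["cam_to_world"]));q=T[:3,:3]@np.array(p,float)+T[:3,3]
    s=q[:2]/q[2];s=s*(1+c["k1"]*(s@s));K=np.array(c["K"]);return (K@[s[0],s[1],1])[:2]
def at(cam,u,v,z):
    c=camera_info(cam);K=np.array(c["K"]);T=np.array(c["cam_to_world"])
    d=np.array([(u-K[0,2])/K[0,0],(v-K[1,2])/K[1,1]]);s=d.copy()
    for _ in range(20): s=d/(1+c["k1"]*(s@s))
    r=T[:3,:3]@[s[0],s[1],1];o=T[:3,3];return o+r*(z-o[2])/r[2]
E
python3 - <<'E'
from h import *
a=read_camera("top");b=read_camera("side")
cv2.imwrite("pics/top0.png",a);cv2.imwrite("pics/side0.png",b)
cv2.imwrite("pics/t.png",cv2.resize(a,(768,576)));cv2.imwrite("pics/s.png",cv2.resize(b,(768,576)))
for n in("top","side"):
  c=camera_info(n);print(np.round(c["cam_to_world"],3),c["k1"],np.round(c["K"],1))
print(state())
E
```

```text
[[-5.00000e-03 -9.87000e-01  1.59000e-01  3.94804e+02]
 [-1.00000e+00  4.00000e-03 -5.00000e-03  1.06448e+02]
 [ 4.00000e-03 -1.59000e-01 -9.87000e-01  8.96191e+02]
 [ 0.00000e+00  0.00000e+00  0.00000e+00  1.00000e+00]] -0.06175074693129912 [[450.6   0.  257.2]
 [  0.  450.6 192.4]
 [  0.    0.    1. ]]
[[-1.00000e+00  1.20000e-02 -2.20000e-02  5.40751e+02]
 [ 2.50000e-02  5.82000e-01 -8.13000e-01  8.48795e+02]
 [ 3.00000e-03 -8.13000e-01 -5.82000e-01  5.94033e+02]
 [ 0.00000e+00  0.00000e+00  0.00000e+00  1.00000e+00]] -0.003645462612447661 [[399.6   0.  255. ]
 [  0.  399.6 186.6]
 [  0.    0.    1. ]]
{'t': 0.1, 'joints': array([-1.22460580e+00,  4.91510683e-01,  1.55938059e+00, -9.82885490e-06,
        1.09166137e+00, -1.05617621e-01]), 'qvel': array([ 3.58402940e-04, -2.13724941e-03, -2.23036276e-05,  1.62094824e-04,
        1.90612037e-04, -1.66075039e-04]), 'tau': array([ 2.24309355e-03, -6.13622618e+01, -2.58607078e+01,  6.93318550e-02,
        4.70008969e-02, -8.04117690e-05]), 'eef_pos': array([ 272.79980594, -562.06419844,  181.81583286]), 'tcp_rot': array([-3.14063709e+00, -9.25342189e-05,  4.51812641e-01]), 'ft_force': array([-0.39564498, -0.62863211,  0.37951635]), 'moment': array([-0.04048101,  0.02048787, -0.07009772]), 'grip_force': 0.0, 'opening': 1.0054197118888524}
```

View pics/t.png

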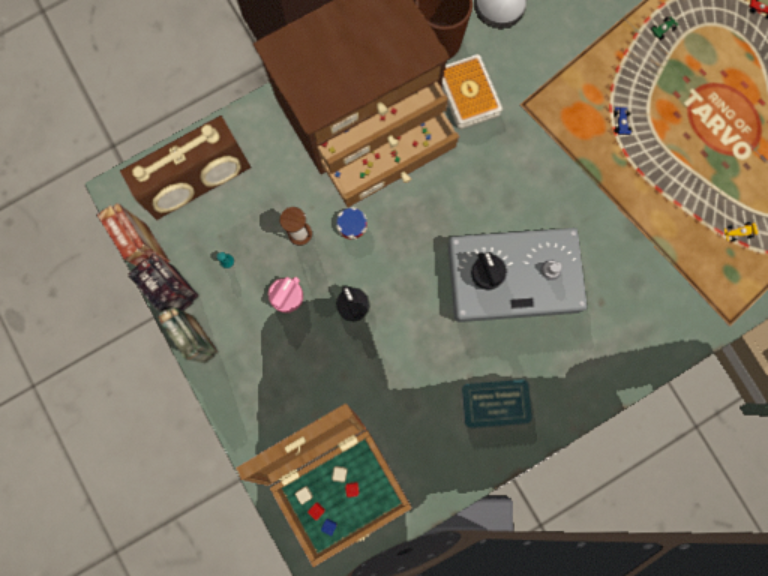

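View pics/s.png

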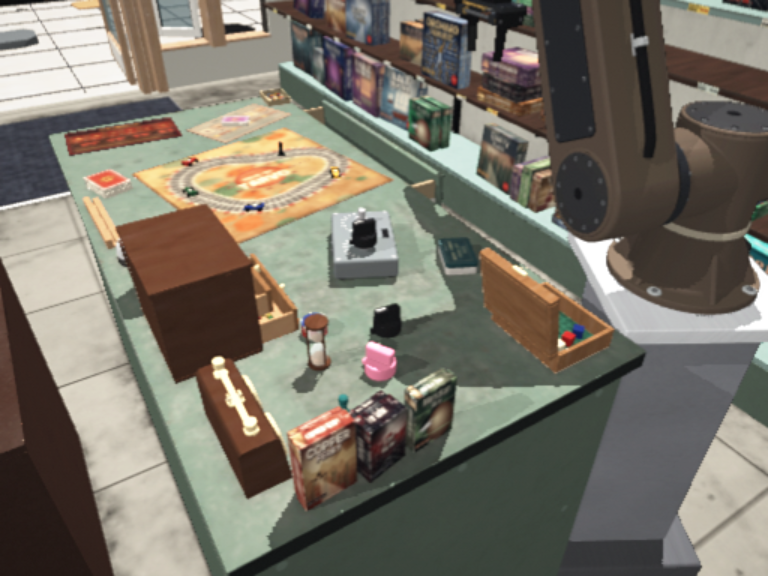

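Top view (768 px wide, 1.5x). Things that could be taken for the knob: the loose black knob (352,303), the pink knob (285,295) and the fitted knob on the console (488,270). I choose the loose black one. The bare shaft is at about (553,268). Next I check both in a close crop.

```bash
python3 - <<'E'
from h import *
a=cv2.imread("pics/top0.png");b=cv2.imread("pics/side0.png")
def crop(im,u,v,r=25,s=8): return cv2.resize(im[v-r:v+r,u-r:u+r],None,fx=s,fy=s,interpolation=cv2.INTER_CUBIC)
# crops: top loose (210..260,175..225); top shaft (344..394,155..205)
im=np.hstack([crop(a,235,200),crop(a,369,180)])
cv2.imwrite("pics/c1.png",im)
print(at("top",235,198,42),at("top",368.5,177,67))
E
```

```text
[521.43474073 145.02817648  42.        ] [ 556.5596873  -107.19092504   67.        ]
```

View pics/c1.png

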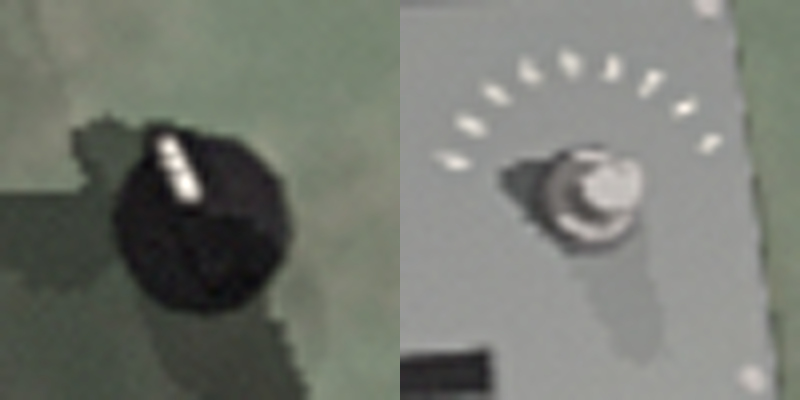

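The left crop confirms the loose black knob: its white line runs from about px (230.6,192.9) inward to (234,200). The right crop shows the steel tip at about px (370.5,178.4) and the shoulder ring lower-left of it. The flat needs an enlargement from both cameras.

```bash
python3 - <<'E'
from h import *
a=cv2.imread("pics/top0.png");b=cv2.imread("pics/side0.png")
L=np.array([at("top",230.6,192.9,42),at("top",234,200,42)]);d=L[0]-L[1];print(L,np.degrees(np.arctan2(d[1],d[0])))
print("skirt",at("top",235.4,202.7,15))
# console top corner screws for yaw
print("tip",at("top",370.5,178.4,67))
q=pix("side",at("top",370.5,178.4,67));print(q)
def crop(im,u,v,r,s):
    M=np.float32([[s,0,-s*(u-r)],[0,s,-s*(v-r)]]);n=int(2*r*s);return cv2.warpAffine(im,M,(n,n),flags=cv2.INTER_CUBIC)
im=np.hstack([crop(a,370,179,10,20),crop(b,q[0],q[1],10,20)])
im=np.clip((im.astype(float)-40)*1.3,0,255).astype(np.uint8)
cv2.imwrite("pics/c2.png",im)
# console outline
for u,v in((302,156),(385,153),(390,207),(306,213)): print(at("top",u,v,40))
E
```

```text
[[531.36714388 153.50303216  42.        ]
 [517.57203112 146.93241156  42.        ]] 25.468488554817913
skirt [516.05851223 145.43258808  15.        ]
tip [ 553.86372133 -110.86729079   67.        ]
[240.79023118 138.862332  ]
[604.04172338  14.5976634   40.        ]
[ 609.76221452 -149.09468925   40.        ]
[ 502.82683096 -153.36123417   40.        ]
[492.12294398   9.28245748  40.        ]
```

View pics/c2.png

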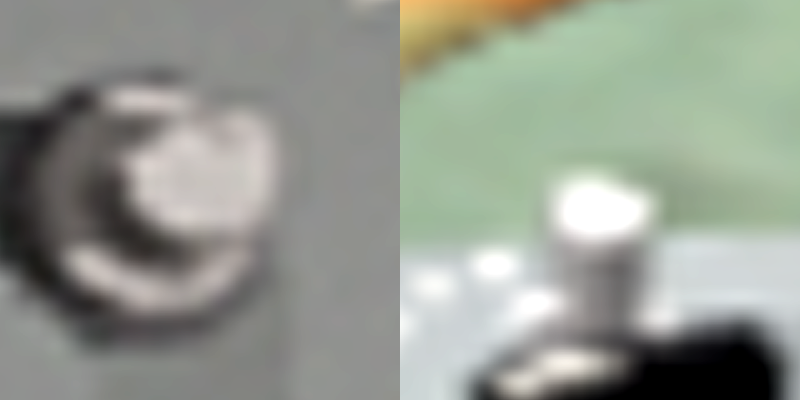

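```bash
cat > fit.py <<'E'
from h import *
from scipy.optimize import minimize
S=8
def ring(r,f,n=72):
    p=np.linspace(-np.pi,np.pi,n,endpoint=False);P=np.c_[r*np.cos(p),r*np.sin(p)]
    P[:,0]=np.minimum(P[:,0],f);return P
def model(cam,x,y,yaw,u0,v0,n,top=67):
    c,s=np.cos(yaw),np.sin(yaw);R=np.array([[c,-s],[s,c]]);C=np.array(camera_info(cam)["cam_to_world"])[:3,3]
    def pr(P,z): return np.array([(pix(cam,[*(R@p+[x,y]),z])-[u0-.5-0,v0-.5]) for p in P])
    lay=[np.zeros((n*S,n*S),np.float32) for _ in range(11)];ids=-np.ones((n*S,n*S),int);
    fac=np.zeros((n*S,n*S),np.int32)
    cols=[None]
    def fill(q,col):
        cols.append(col);cv2.fillConvexPoly(fac,np.round(q*S).astype(np.int32),len(cols)-1)
    e=np.eye(10)
    sh=ring(11,99);a,b=pr(sh,top-27),pr(sh,top-18)
    fill(cv2.convexHull(np.r_[a,b].astype(np.float32))[:,0],e[0]);fill(b,e[1])
    def walls(P0,z0,P1,z1,i,iflat):
        a,b=pr(P0,z0),pr(P1,z1);N=len(P0)
        for k in range(N):
            j=(k+1)%N;t=R@(P0[j]-P0[k]);nn=np.array([t[1],-t[0]]);nn/=np.linalg.norm(nn)+1e-9
            m=R@((P0[j]+P0[k])/2)+[x,y]
            vis=nn@(C[:2]-m)+( (C[2]-z0) if z1-z0<3 else 0)
            if vis<=0: continue
            fl=abs((R.T@nn)[0]-1)<1e-3
            col=e[iflat] if fl else e[i]+nn[0]*e[i+1]+nn[1]*e[i+2]
            fill(np.array([a[k],a[j],b[j],b[k]]),col)
    D=ring(8,4);T=D*0.75 
    T=np.minimum(T,[2.0,99])
    walls(D,top-18,D,top-2,2,5)
    walls(D,top-2,T,top,6,9)
    cols.append(np.eye(11)[10]);
    cv2.fillConvexPoly(fac,np.round(pr(T,top)*S).astype(np.int32),len(cols)-1)
    tab=np.zeros((len(cols),12));tab[0,11]=1
    for k in range(1,len(cols)): tab[k,:len(cols[k])]=cols[k]
    im=tab[fac].astype(np.float32)
    im=cv2.GaussianBlur(im[...,:4],(0,0),.5*S),cv2.GaussianBlur(im[...,4:8],(0,0),.5*S),cv2.GaussianBlur(im[...,8:],(0,0),.5*S)
    im=np.concatenate(im,2).reshape(n,S,n,S,12).mean((1,3))
    return im
def cost(cam,img,x,y,yaw,u0,v0,n,vmax=None):
    A=model(cam,x,y,yaw,u0,v0,n);g=img[v0:v0+n,u0:u0+n].astype(float)
    k=A[...,11]<.7
    if vmax: k[vmax:]=False
    M=A[k];y_=g[k];w=1e-1*np.eye(12)
    Q=np.linalg.lstsq(np.r_[M,w*3],np.r_[y_,w@np.full(12,0)],rcond=None)[0]
    r=M@Q-y_;return np.sqrt((r@r)/k.sum())
E
cat > run.py <<'E'
from fit import *
a=cv2.imread("pics/top0.png",0);b=cv2.imread("pics/side0.png",0)
for cam,img,u0,v0,n,vm in(("top",a,358,168,24,None),("side",b,229,128,24,17)):
    best=None;out=[]
    x0=(554,-111)
    # coarse
    for dx in range(-6,7,2):
        for dy in range(-6,7,2):
            for yw in range(-180,180,60):
                c=cost(cam,img,x0[0]+dx,x0[1]+dy,np.radians(yw),u0,v0,n,vm);out.append((c,x0[0]+dx,x0[1]+dy))
    out.sort();st=out[0];print(cam,[tuple(np.round(o,1)) for o in out[:4]])
    for yw in range(-180,180,20):
        r=minimize(lambda p:cost(cam,img,p[0],p[1],np.radians(yw),u0,v0,n,vm),st[1:],method="Nelder-Mead",options=dict(maxfev=30,initial_simplex=[st[1:],(st[1]+2,st[2]),(st[1],st[2]+2)]))
        print(yw,round(r.fun,2),np.round(r.x,1))
E
time timeout 500 python3 run.py
```

```text
Traceback (most recent call last):
  File "run.py", line 10, in <module>
    c=cost(cam,img,x0[0]+dx,x0[1]+dy,np.radians(yw),u0,v0,n,vm);out.append((c,x0[0]+dx,x0[1]+dy))
  File "fit.py", line 41, in cost
    A=model(cam,x,y,yaw,u0,v0,n);g=img[v0:v0+n,u0:u0+n].astype(float)
  File "fit.py", line 33, in model
    cv2.fillConvexPoly(fac,np.round(pr(T,top)*S).astype(np.int32),len(cols)-1)
                                    ~~^^^^^^^
  File "fit.py", line 9, in pr
    def pr(P,z): return np.array([(pix(cam,[*(R@p+[x,y]),z])-[u0-.5-0,v0-.5]) for p in P])
                                   ~~~^^^^^^^^^^^^^^^^^^^^^^
  File "h.py", line 4, in pix
    c=camera_info(cam);T=np.linalg.inv(np.array(c["cam_to_world"]));q=T[:3,:3]@np.array(p,float)+T[:3,3]
ValueError: time passes only in moves, steps and waits

real	0m1.591s
user	0m1.438s
sys	0m0.146s
```

Cache the calibration.

```bash
sed -i 's/^from cell.*/from cell import state, read_camera, env, camera_info as _ci\nimport functools\ncamera_info=functools.lru_cache(None)(_ci)/' h.py
time timeout 560 python3 run.py
```

```text
top [(np.float64(17.2), np.float64(560.0), np.float64(-117.0)), (np.float64(17.2), np.float64(560.0), np.float64(-117.0)), (np.float64(17.4), np.float64(560.0), np.float64(-117.0)), (np.float64(17.6), np.float64(554.0), np.float64(-111.0))]
-180 9.08 [ 577.3 -129. ]
-160 6.1 [ 578.9 -132. ]
-140 11.28 [ 565.5 -125.5]
-120 14.99 [ 561.8 -116.3]
-100 14.87 [ 561.9 -115.8]
-80 12.31 [ 569.5 -124.1]
-60 12.33 [ 569.5 -124.1]
-40 8.47 [ 568.4 -132.7]
-20 7.76 [ 579.  -133.2]
0 14.83 [ 562. -116.]
20 14.33 [ 561.9 -115.7]
40 14.37 [ 561.8 -116.1]
60 13.45 [ 567.7 -122.1]
80 5.49 [ 578.3 -127.4]
100 5.05 [ 578.  -126.3]
120 3.21 [ 562.9 -137.5]
140 10.6 [ 573.3 -130.2]
160 8.17 [ 577.6 -128.6]
side [(np.float64(9.5), np.float64(556.0), np.float64(-111.0)), (np.float64(9.9), np.float64(556.0), np.float64(-109.0)), (np.float64(10.0), np.float64(556.0), np.float64(-111.0)), (np.float64(10.2), np.float64(556.0), np.float64(-113.0))]
-180 10.12 [ 552.  -106.2]
-160 13.09 [ 551.4 -108.4]
-140 10.01 [ 554.3 -113.6]
-120 9.86 [ 555.  -113.4]
-100 9.89 [ 555.3 -112.7]
-80 9.84 [ 556.1 -111.9]
-60 10.0 [ 556. -111.]
-40 9.74 [ 556.4 -111.4]
-20 9.95 [ 556.5 -111. ]
0 8.41 [ 556.9 -111.2]
20 8.48 [ 555.7 -111.6]
40 10.36 [ 555.5 -111.8]
60 15.3 [ 554.  -111.2]
80 14.05 [ 553.  -110.4]
100 12.54 [ 553.8 -110.4]
120 12.56 [ 555.  -110.2]
140 12.24 [ 555. -109.]
160 11.27 [ 553.8 -108.4]fit.py:46: RuntimeWarning: invalid value encountered in scalar divide
  r=M@Q-y_;return np.sqrt((r@r)/k.sum())

real	0m21.784s
user	0m22.112s
sys	0m0.263s
```

```bash
cat > run2.py <<'E'
from fit import *
a=cv2.imread("pics/top0.png",0);b=cv2.imread("pics/side0.png",0)
for cam,img,u0,v0,n,cs in(("top",a,358,168,24,(369,179.5,6.8)),("side",b,229,128,24,(239.5,140.5,5.2))):
    vv,uu=np.mgrid[v0:v0+n,u0:u0+n];k=np.hypot(uu-cs[0],vv-cs[1])<cs[2]
    g=img[v0:v0+n,u0:u0+n].astype(float)[k]
    def f(p,yw):
        M=model(cam,p[0],p[1],np.radians(yw),u0,v0,n)[k];w=np.eye(12)*.3
        Q=np.linalg.lstsq(np.r_[M,w],np.r_[g,w@np.full(12,150)],rcond=None)[0];r=M@Q-g
        return np.sqrt(r@r/len(r))+ .02*max(0,np.hypot(p[0]-555,p[1]+111)-4)**2
    for yw in range(-180,180,15):
        R=min((minimize(f,s,args=(yw,),method="Nelder-Mead",options=dict(maxfev=35,initial_simplex=[s,(s[0]+2,s[1]),(s[0],s[1]+2)])) for s in((553,-110),(557,-113))),key=lambda r:r.fun)
        print(cam,yw,round(R.fun,2),np.round(R.x,1))
E
timeout 560 python3 run2.py
```

```text
top -180 17.88 [ 555.  -110.6]
top -165 18.12 [ 555.3 -111.5]
top -150 18.14 [ 556.  -111.6]
top -135 17.94 [ 556.5 -111.3]
top -120 17.71 [ 556.5 -111.2]
top -105 17.8 [ 556.3 -111.2]
top -90 18.08 [ 556.3 -111.4]
top -75 18.22 [ 556.2 -111.2]
top -60 18.24 [ 556.7 -110.9]
top -45 17.71 [ 554.5 -109. ]
top -30 17.65 [ 556.5 -110.9]
top -15 17.34 [ 557.  -109.7]
top 0 16.45 [ 554.8 -108.7]
top 15 15.93 [ 554.6 -108.9]
top 30 16.31 [ 554.7 -108.7]
top 45 16.98 [ 554.5 -108.8]
top 60 16.72 [ 554.7 -108.4]
top 75 17.9 [ 555.  -108.4]
top 90 19.22 [ 554.9 -108.3]
top 105 19.62 [ 554.8 -108.5]
top 120 18.78 [ 554.6 -109. ]
top 135 17.28 [ 554.8 -109.2]
top 150 17.53 [ 554.9 -109.1]
top 165 17.84 [ 554.8 -109.9]
side -180 16.09 [ 553.3 -109.3]
side -165 15.14 [ 554.3 -111.8]
side -150 15.03 [ 554.9 -112.5]
side -135 14.77 [ 555.4 -112.9]
side -120 14.55 [ 555.6 -112.5]
side -105 14.47 [ 555.9 -112.2]
side -90 14.38 [ 556.1 -112. ]
side -75 14.36 [ 556.4 -111.8]
side -60 14.19 [ 556.8 -111.5]
side -45 14.04 [ 557.  -110.7]
side -30 14.12 [ 557.3 -110.9]
side -15 14.28 [ 557.2 -110.3]
side 0 14.29 [ 557.2 -110.9]
side 15 14.9 [ 557.1 -111. ]
side 30 15.82 [ 556.8 -111.6]
side 45 17.35 [ 557.3 -110.2]
side 60 19.03 [ 557.4 -110.3]
side 75 17.33 [ 553.  -109.1]
side 90 16.35 [ 553.9 -108.3]
side 105 16.2 [ 554.2 -109.1]
side 120 16.2 [ 555.1 -109.1]
side 135 15.89 [ 555.1 -108.9]
side 150 15.87 [ 555.1 -108.4]
side 165 15.64 [ 554.2 -108.1]
```

```bash
python3 - <<'E'
from h import *
a=cv2.imread("pics/top0.png");b=cv2.imread("pics/side0.png")
rows=[]
for cam,im,P in(("top",a,(554.8,-109.5)),("side",b,(556.3,-110.8))):
    u,v=pix(cam,[*P,60]);s=22;r=9
    M=np.float32([[s,0,-s*(u-r)],[0,s,-s*(v-r)]]);n=2*r*s
    c=cv2.warpAffine(im,M,(n,n),flags=cv2.INTER_CUBIC)
    g=c.astype(float).mean(2);lo,hi=np.percentile(g,[3,99.5]);c=np.clip((c-lo)/(hi-lo)*255,0,255).astype(np.uint8)
    th=np.linspace(0,2*np.pi,73)
    for R,z,col in((11,49,(255,0,0)),(8,49,(0,160,0)),(8,65,(0,0,255)),(6,67,(0,200,255))):
        q=np.array([(pix(cam,[P[0]+R*np.cos(t),P[1]+R*np.sin(t),z])-[u-r,v-r])*s for t in th])
        for p in q[::3]: cv2.circle(c,tuple(np.round(p).astype(int)),1,col,-1)
    for t,nm in((0,"x"),(90,"y")):
        q=(pix(cam,[P[0]+13*np.cos(np.radians(t)),P[1]+13*np.sin(np.radians(t)),65])-[u-r,v-r])*s
        cv2.putText(c,nm,tuple(np.round(q).astype(int)),0,.6,(255,0,255),2)
    rows.append(c)
cv2.imwrite("pics/c3.png",np.hstack(rows))
E
```

```text
(no output)
```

View pics/c3.png

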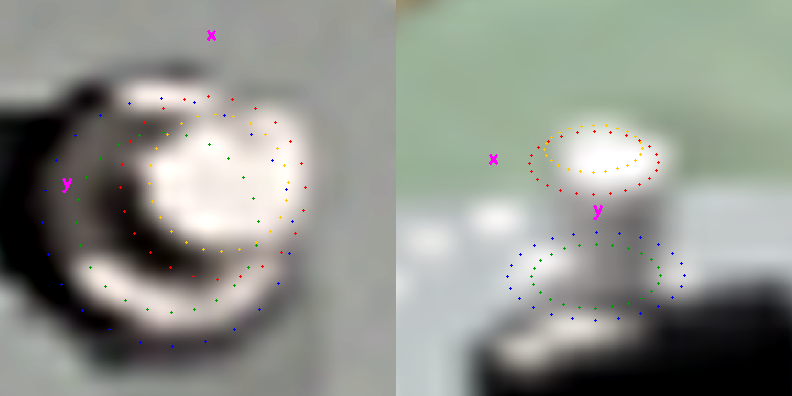

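The top overlay shows the shoulder and the tip. In the side overlay the shaft wall reaches only about 4.6 mm towards +x of the axis but 7–8 mm towards -x. So the flat faces +x, with yaw about 0–12°. The loose knob is at about (514,145) with bar yaw 25.5°, and the tool is already at 25.9°. Moving over it.

Request:
move_arm:
  commands:
    - [[1.6,4.7,0],[0,0,0],0.5]
    - [[1.6,4.7,0],[0,0,0],0.5]
    - [[1.6,4.7,0],[0,0,0],0.5]
    - [[1.6,4.7,0],[0,0,0],0.5]
    - [[1.6,4.7,0],[0,0,0],0.5]
    - [[1.6,4.7,0],[0,0,0],0.5]
    - [[1.6,4.7,0],[0,0,0],0.5]
    - [[1.6,4.7,0],[0,0,0],0.5]
    - [[1.6,4.7,0],[0,0,0],0.5]
    - [[1.6,4.7,0],[0,0,0],0.5]

```text
t: 1.1
eef_pos: [433.0, -90.3, 182.4]
tcp_rot: [3.141, -0.0, 0.452]
ft_force: [0.3, -0.4, -0.6]
opening: 0.498
grip_force: 0.0
```

Request:
move_arm:
  commands:
    - [[1.6,4.7,-1],[0,0,0],0.5]
    - [[1.6,4.7,-1],[0,0,0],0.5]
    - [[1.6,4.7,-1],[0,0,0],0.5]
    - [[1.6,4.7,-1],[0,0,0],0.5]
    - [[1.7,4.7,-1],[0,0,0],0.5]
    - [[0,0,-2],[0,0,0],0.5]
    - [[0,0,0],[0,0,0],0.5]

```text
t: 1.8
eef_pos: [511.3, 140.4, 110.8]
tcp_rot: [-3.14, 0.004, 0.454]
ft_force: [-0.9, -1.0, -0.3]
opening: 0.503
grip_force: 0.0
```

Request:
move_arm:
  commands:
    - [[0,0.2,-3],[0,0,0],0.5]
    - [[0,0,-2],[0,0,0],0.5]
    - [[0,0,0],[0,0,0],0.5]
    - [[0,0,0],[0,0,0],0.5]

```text
t: 2.2
eef_pos: [513.0, 140.7, 63.9]
tcp_rot: [3.141, 0.0, 0.451]
ft_force: [0.3, 0.5, 0.4]
opening: 0.497
grip_force: 0.0
```

```bash
python3 - <<'E'
from h import *
print(state()["eef_pos"])
rows=[]
for cam in("top","side"):
    im=read_camera(cam);cv2.imwrite(f"pics/{cam}1.png",im)
    u,v=pix(cam,[514,145,40]);s=8;r=25
    M=np.float32([[s,0,-s*(u-r)],[0,s,-s*(v-r)]])
    rows.append(cv2.warpAffine(im,M,(2*r*s,2*r*s),flags=cv2.INTER_CUBIC))
    e=state()["eef_pos"];q=(pix(cam,e)-[u-r,v-r])*s;cv2.circle(rows[-1],tuple(np.round(q).astype(int)),4,(0,0,255),-1)
cv2.imwrite("pics/c4.png",np.hstack(rows))
E
```

```text
[512.98497979 140.74931389  63.92449806]
```

View pics/c4.png

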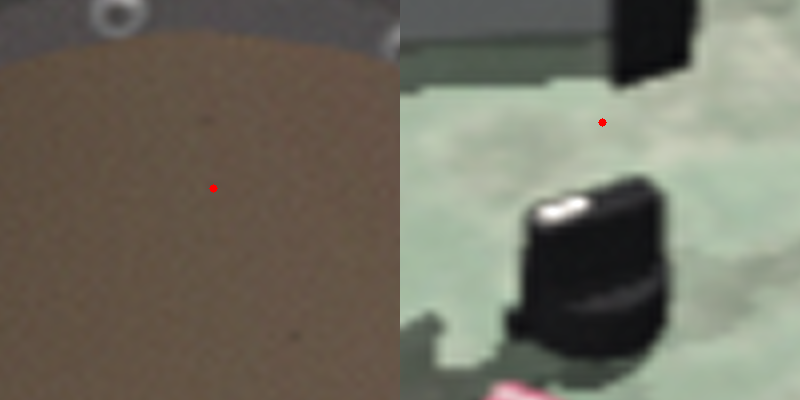

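```bash
python3 - <<'E'
from h import *
u,v=pix("side",[514,145,40]);o=np.array([u-25,v-25])
for p in((130,212),(255,182),(194,197)): print(at("side",*(o+np.array(p)/8),42))
E
```

```text
[533.6961664  152.52103153  42.        ]
[498.37947348 139.68688362  42.        ]
[515.72971307 146.15275781  42.        ]
```

The side crop shows the knob bar centred near crop px (194,197), which gives (515.7,146) with its top at z 42. This agrees with the top view. Descending with that correction, then closing.

Request:
move_arm:
  commands:
    - [[0.2,0.5,-1],[0,0,0],0.5]
    - [[0,0,-1.5],[0,0,0],0.5]
    - [[0,0,-1.6],[0,0,0],0.5]
    - [[0,0,0],[0,0,0],0.5]
    - [[0,0,0],[0,0,0],0.5]

```text
t: 2.8
eef_pos: [514.9, 146.6, 22.2]
tcp_rot: [3.142, 0.0, 0.452]
ft_force: [-1.1, 0.7, 0.5]
opening: 0.504
grip_force: 0.0
```

Request:
move_arm:
  commands:
    - [[0,0,0],[0,0,0],0]
    - [[0,0,0],[0,0,0],0]
    - [[0,0,0],[0,0,0],0]
    - [[0,0,0],[0,0,0],0]
    - [[0,0,0],[0,0,0],0]
    - [[0,0,0],[0,0,0],0]

```text
t: 3.4
eef_pos: [514.8, 146.4, 22.1]
tcp_rot: [3.141, -0.0, 0.452]
ft_force: [0.4, -0.1, 0.9]
opening: 0.05
grip_force: 0.0
```

```bash
python3 - <<'E'
from h import *
s_=state();print(s_["eef_pos"],s_["opening"],s_["grip_force"],s_["joints"])
im=read_camera("side");cv2.imwrite("pics/side2.png",im)
u,v=pix("side",[514,145,40]);s=8;r=35
M=np.float32([[s,0,-s*(u-r)],[0,s,-s*(v-r)]])
c=cv2.warpAffine(im,M,(2*r*s,2*r*s),flags=cv2.INTER_CUBIC)
q=(pix("side",s_["eef_pos"])-[u-r,v-r])*s;cv2.circle(c,tuple(np.round(q).astype(int)),4,(0,0,255),-1)
cv2.imwrite("pics/c5.png",c)
E
```

```text
[514.77527371 146.4208424   22.13158121] 0.049917381292527485 0.0 [ 1.53711281e-01  5.88277229e-01  1.92849349e+00 -1.18345216e-04
  6.24712986e-01  1.27285091e+00]
```

View pics/c5.png

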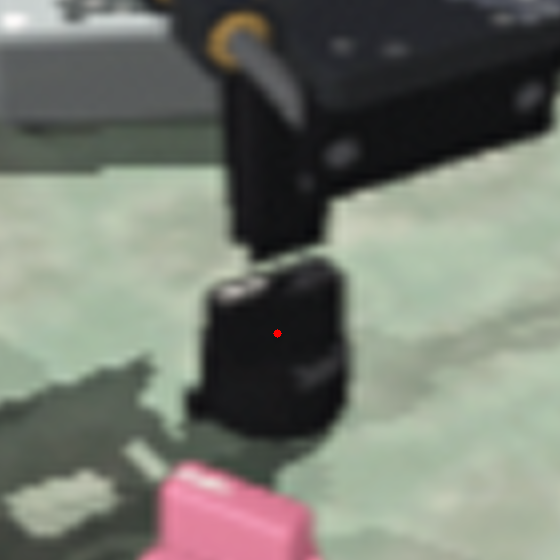

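The fingers have closed above or behind the bar without touching it: the tips are at about crop px (265,250) and the projected TCP at (277,333). I check where the gripper body projects to.

```bash
python3 - <<'E'
from h import *
u,v=pix("side",[514,145,40]);o=np.array([u-35,v-35])
T=np.array([514.8,146.4,22.1]);yw=.452;X=np.array([np.cos(yw),np.sin(yw),0]);Y=np.array([np.sin(yw),-np.cos(yw),0]);Z=np.array([0,0,1])
P=lambda x,y,z,d=(0,0,0):np.round((pix("side",T+x*X+y*Y+z*Z+np.array(d))-o)*8)
for d in((0,0,0),(0,0,30),(0,-40,0)):
  print(d,"bodyends",[P(sx*37,sy*90,78,d) for sy in(-1,1) for sx in(-1,1)],"bodyalt",[P(sx*90,sy*37,78,d) for sy in(-1,1) for sx in(-1,1)],"tip",[P(sx*10,0,0,d) for sx in(-1,1)])
s=state();print(s["tcp_rot"],s["opening"])
E
```

```text
(0, 0, 0) bodyends [array([574., 251.]), array([316., 336.]), array([248., -83.]), array([ 17., -21.])] bodyalt [array([637.,  90.]), array([ 29., 277.]), array([496., -40.]), array([-85., 125.])] tip [array([308., 323.]), array([245., 343.])]
(0, 0, 30) bodyends [array([582., 155.]), array([318., 238.]), array([ 248., -172.]), array([  13., -111.])] bodyalt [array([645.,  -2.]), array([ 24., 181.]), array([ 501., -130.]), array([-91.,  31.])] tip [array([309., 239.]), array([246., 259.])]
(0, -40, 0) bodyends [array([558., 158.]), array([310., 236.]), array([ 245., -152.]), array([ 22., -94.])] bodyalt [array([619.,   9.]), array([ 34., 182.]), array([ 485., -113.]), array([-76.,  41.])] tip [array([303., 237.]), array([242., 256.])]
[3.14149066e+00 2.53150639e-05 4.51809380e-01] 0.02578364328594348
```

Request:
move_arm:
  commands:
    - [[0,0,2.5],[0,0,0],0.5]
    - [[0,0,2.5],[0,0,0],0.5]
    - [[0,0,0],[0,0,0],0.5]
    - [[0,0,0],[0,0,0],0.5]
    - [[0,0,0],[0,0,0],0.5]
    - [[0,0,0],[0,0,0],0.5]

```text
t: 4.05
eef_pos: [514.3, 146.3, 71.2]
tcp_rot: [-3.141, 0.002, 0.452]
ft_force: [-0.4, 0.6, -1.0]
opening: 0.468
grip_force: 0.0
```

```bash
python3 - <<'E'
from h import *
import json
print(state()["eef_pos"],state()["opening"])
for c in("side","top"): cv2.imwrite(f"pics/{c}A.png",read_camera(c))
E
```

```text
[514.27785319 146.33369461  71.21092116] 0.4683184768953618
```

Request:
move_arm:
  commands:
    - [[-3,0,0],[0,0,0],0.5]
    - [[-3,0,0],[0,0,0],0.5]
    - [[-3,0,0],[0,0,0],0.5]
    - [[0,0,0],[0,0,0],0.5]
    - [[0,0,0],[0,0,0],0.5]

```text
t: 4.65
eef_pos: [425.2, 146.5, 72.2]
tcp_rot: [3.141, -0.001, 0.452]
ft_force: [1.1, 0.5, -0.1]
opening: 0.496
grip_force: 0.0
```

```bash
python3 - <<'E'
from h import *
print(state()["eef_pos"],state()["opening"])
for c in("side","top"): cv2.imwrite(f"pics/{c}B.png",read_camera(c))
A=cv2.imread("pics/sideA.png");B=cv2.imread("pics/sideB.png")
cv2.imwrite("pics/c6.png",np.hstack([cv2.resize(x[70:240,150:350],None,fx=2,fy=2,interpolation=cv2.INTER_CUBIC) for x in(A,B)]))
E
```

```text
[425.2098979  146.54437102  72.17758178] 0.4960816001311639
```

View pics/c6.png

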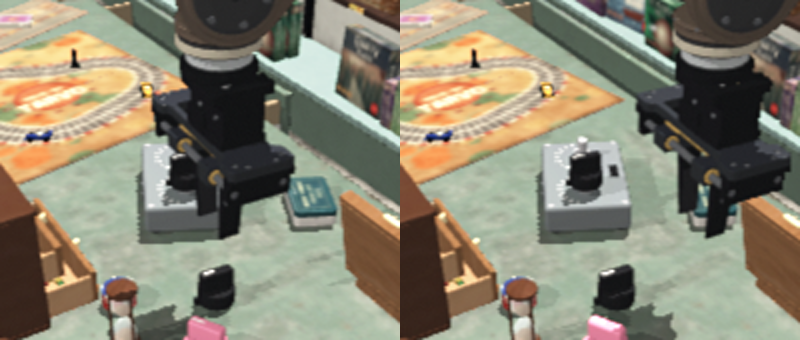

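The crop shows the open gripper clearly, with the near fingertip at crop px (228,237) before the shift and about (716,237) after it. The depth follows from the motion.

```bash
cat > tri.py <<'E'
from h import *
from scipy.optimize import least_squares
A=cv2.imread("pics/sideA.png",0);B=cv2.imread("pics/sideB.png",0)
d=np.array([-89.07,.21,.97]);s=6
Au=cv2.resize(A,None,fx=s,fy=s,interpolation=cv2.INTER_CUBIC);Bu=cv2.resize(B,None,fx=s,fy=s,interpolation=cv2.INTER_CUBIC)
for nm,(x0,x1,y0,y1) in dict(body=(246,297,143,162),face=(262,297,145,160),nearf=(257,273,170,191),wrist=(240,282,100,120)).items():
    t=Au[y0*s:y1*s,x0*s:x1*s];R=cv2.matchTemplate(Bu[60*s:230*s,200*s:400*s],t,cv2.TM_CCOEFF_NORMED)
    _,m,_,l=cv2.minMaxLoc(R);du=l[0]/s+200-x0;dv=l[1]/s+60-y0
    pa=np.array([(x0+x1)/2,(y0+y1)/2])
    if nm=="nearf": pa=np.array([264,188.5])
    r=least_squares(lambda p:np.r_[pix("side",p)-pa,pix("side",p+d)-pa-[du,dv]],[510,150,100])
    print(nm,round(m,3),du,dv,np.round(r.x,1),round(r.cost,3))
E
python3 tri.py
```

```text
body 0.739 47.333333333333314 0.0 [492.5 203.  208.8] 0.181
face 0.75 37.0 -39.83333333333334 [461.5  10.6 148.7] 383.952
nearf 0.856 44.166666666666686 -0.3333333333333144 [504.9 198.  122.4] 0.067
wrist 0.934 47.833333333333314 -0.8333333333333428 [511.5 162.8 277.7] 0.001
```

Motion parallax puts the fingertips where expected in x and y, but about 30 mm higher than the reported TCP. So I'll judge height by camera and contact, going back and descending in steps.

Request:
move_arm:
  commands:
    - [[3,0,0],[0,0,0],0.5]
    - [[3,0,0],[0,0,0],0.5]
    - [[3,0,-1],[0,0,0],0.5]
    - [[0,0,-2.5],[0,0,0],0.5]
    - [[0,0,-2.5],[0,0,0],0.5]
    - [[0,0,0],[0,0,0],0.5]
    - [[0,0,0],[0,0,0],0.5]

```text
t: 5.45
eef_pos: [515.2, 146.3, 12.0]
tcp_rot: [-3.141, 0.001, 0.452]
ft_force: [-0.3, 0.3, 0.5]
opening: 0.499
grip_force: 0.0
```

```bash
python3 - <<'E'
from h import *
s_=state();print(s_["eef_pos"],s_["opening"],s_["ft_force"])
im=read_camera("side");cv2.imwrite("pics/sideC.png",im)
q0=cv2.imread("pics/side0.png")
u,v=pix("side",[514,145,40]);s=8;r=35
M=np.float32([[s,0,-s*(u-r)],[0,s,-s*(v-r)]])
c=cv2.warpAffine(im,M,(2*r*s,2*r*s),flags=cv2.INTER_CUBIC)
c=np.clip(255*(c/255.)**.5,0,255).astype(np.uint8)
cv2.imwrite("pics/c7.png",c)
E
```

```text
[515.20524606 146.31939349  12.02037417] 0.4985464342122624 [-0.33557173  0.27281845  0.52149367]
```

View pics/c7.png

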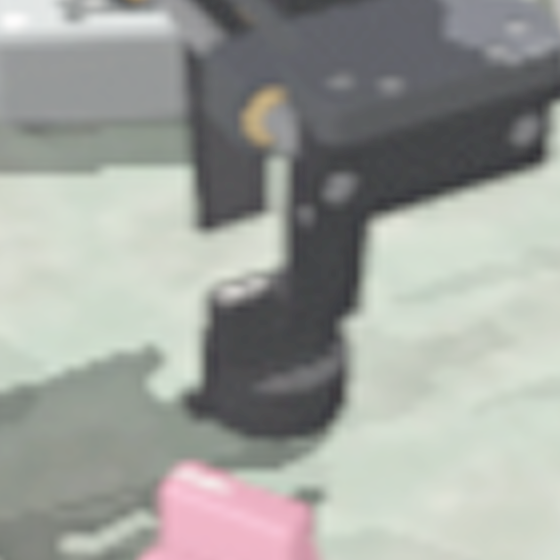

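The near finger stands in front of the bar and the far one behind it, so they straddle it, with tips at about crop (345,315) and (275,205). Solving the tip height from those corners.

```bash
python3 - <<'E'
from h import *
u,v=pix("side",[514,145,40]);o=np.array([u-35,v-35])
T=np.array([515.2,146.3,0]);yw=.452;X=np.array([np.cos(yw),np.sin(yw),0]);Y=np.array([np.sin(yw),-np.cos(yw),0])
for z in (12,25,35,45):
  print(z,[np.round((pix("side",T+x*X+y*Y+[0,0,z])-o)*8) for x,y in((-10,24),(10,24),(-10,-36),(10,-36))])
E
```

```text
12 [array([267., 303.]), array([206., 323.]), array([367., 424.]), array([304., 445.])]
25 [array([268., 268.]), array([206., 288.]), array([368., 388.]), array([304., 409.])]
35 [array([268., 241.]), array([206., 260.]), array([369., 360.]), array([305., 381.])]
45 [array([268., 213.]), array([205., 232.]), array([370., 331.]), array([305., 353.])]
```

The tips are really at z ≈ 46 with 12 reported, an offset of about 34 mm, and x and y fit. Lowering about 22 mm more while watching the force.

Request:
move_arm:
  commands:
    - [[0,0,-0.9],[0,0,0],0.5]
    - [[0,0,-0.6],[0,0,0],0.5]
    - [[0,0,-0.4],[0,0,0],0.5]
    - [[0,0,0],[0,0,0],0.5]
    - [[0,0,0],[0,0,0],0.5]

```text
t: 6.0
eef_pos: [514.8, 146.4, -6.9]
tcp_rot: [3.142, 0.0, 0.452]
ft_force: [0.5, 0.5, 0.6]
opening: 0.501
grip_force: 0.0
```

Request:
move_arm:
  commands:
    - [[0,0,0],[0,0,0],0]
    - [[0,0,0],[0,0,0],0]
    - [[0,0,0],[0,0,0],0]
    - [[0,0,0],[0,0,0],0]
    - [[0,0,0],[0,0,0],0]
    - [[0,0,0],[0,0,0],0]

```text
t: 6.6
eef_pos: [514.8, 146.4, -6.9]
tcp_rot: [3.141, -0.0, 0.452]
ft_force: [-0.3, 0.4, 0.2]
opening: 0.144
grip_force: 30.0
```

Gripped: opening 0.144 is about 13.7 mm, force 30 N. Lift, turn by -20°, and carry to above the shaft.

Request:
move_arm:
  commands:
    - [[0,0,4],[0,0,0],0]
    - [[0,0,4],[0,0,0],0]
    - [[0,-1,3],[0,0,0],0]
    - [[0.7,-4.3,0],[0,0,-4],0]
    - [[0.7,-4.3,0],[0,0,-4],0]
    - [[0.7,-4.3,0],[0,0,-4],0]
    - [[0.7,-4.3,0],[0,0,-4],0]
    - [[0.7,-4.3,0],[0,0,-4],0]
    - [[0.6,-3.2,0],[0,0,0],0]
    - [[0,0,0],[0,0,0],0]

```text
t: 7.6
eef_pos: [556.2, -114.1, 102.8]
tcp_rot: [3.141, -0.0, 0.099]
ft_force: [-0.2, -0.5, -0.5]
opening: 0.143
grip_force: 30.0
```

Request:
move_arm:
  commands:
    - [[0,0,-1],[0,0,0],0]
    - [[0,0,-1],[0,0,0],0]
    - [[0,0,-0.5],[0,0,0],0]
    - [[0,0,0],[0,0,0],0]
    - [[0,0,0],[0,0,0],0]

```text
t: 8.1
eef_pos: [555.8, -109.9, 77.9]
tcp_rot: [-3.142, 0.0, 0.104]
ft_force: [0.1, -1.4, 0.3]
opening: 0.143
grip_force: 30.0
```

```bash
python3 - <<'E'
from h import *
e=state()["eef_pos"];zb=e[2]+6.9
im=read_camera("side");cv2.imwrite("pics/sideD.png",im);cv2.imwrite("pics/topD.png",read_camera("top"))
u,v=pix("side",[e[0],e[1],85]);s=18;r=16
M=np.float32([[s,0,-s*(u-r)],[0,s,-s*(v-r)]])
c=cv2.warpAffine(im,M,(2*r*s,2*r*s),flags=cv2.INTER_CUBIC)
c=np.clip(255*(c/255.)**.5,0,255).astype(np.uint8)
for R,z,P,col in((22,zb,e,(0,0,255)),(22,zb+20,e,(0,0,255)),(8,65,(556.3,-110.8),(0,200,0)),(11,49,(556.3,-110.8),(255,0,0))):
    for t in np.arange(0,2*np.pi,.13):
        q=(pix("side",[P[0]+R*np.cos(t),P[1]+R*np.sin(t),z])-[u-r,v-r])*s;cv2.circle(c,tuple(np.round(q).astype(int)),1,col,-1)
yw=.104
for a,b in((20,7),(20,-7),(-20,7),(-20,-7),(28,0)):
    z=zb+42 if a!=28 else zb
    q=(pix("side",[e[0]+a*np.cos(yw)-b*np.sin(yw),e[1]+a*np.sin(yw)+b*np.cos(yw),z])-[u-r,v-r])*s;cv2.circle(c,tuple(np.round(q).astype(int)),3,(255,0,255),-1)
print(u-r,v-r)
cv2.imwrite("pics/c8.png",c)
E
```

```text
223.96474651078583 117.13203401801292
```

View pics/c8.png

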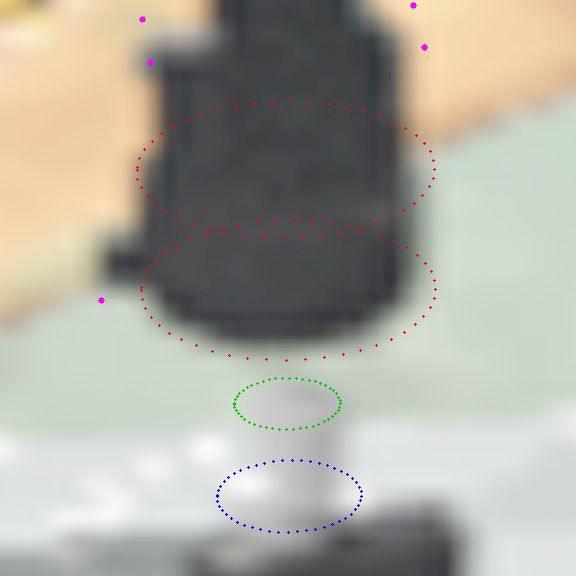

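The knob is level over the shaft, with the nose towards +x. Its axis sits about 1 mm to +x of the shaft axis: image centre ~279 against ~285. Correct by -1 mm and lower carefully to the tip.

Request:
move_arm:
  commands:
    - [[-0.1,0,-0.8],[0,0,0],0]
    - [[0,0,-0.6],[0,0,0],0]
    - [[0,0,-0.3],[0,0,0],0]
    - [[0,0,-0.2],[0,0,0],0]
    - [[0,0,-0.1],[0,0,0],0]
    - [[0,0,0],[0,0,0],0]

```text
t: 8.8
eef_pos: [554.7, -110.6, 58.1]
tcp_rot: [3.142, 0.0, 0.103]
ft_force: [-1.3, 0.8, 1.1]
opening: 0.144
grip_force: 30.0
```

Request:
move_arm:
  commands:
    - [[0,0,-0.2],[0,0,0],0]
    - [[0,0,0],[0,0,0],0]

```text
t: 9.0
eef_pos: [554.7, -110.6, 56.1]
tcp_rot: [3.141, -0.0, 0.103]
ft_force: [-0.8, 0.8, 4.2]
opening: 0.144
grip_force: 30.0
```

Request:
move_arm:
  commands:
    - [[0,0,-0.2],[0,0,0],0]
    - [[0,0,0],[0,0,0],0]

```text
t: 9.2
eef_pos: [554.7, -110.5, 54.1]
tcp_rot: [3.142, -0.0, 0.103]
ft_force: [-1.5, 0.5, 4.9]
opening: 0.149
grip_force: 30.0
```

Contact at about 4–5 N, which is the spring: the bore isn't on yet. Reading the moment for the direction of the offset.

```bash
python3 - <<'E'
from h import *
for i in range(4):
    s=state();print(np.round(s["ft_force"],2),np.round(s["moment"],3),np.round(s["tcp_rot"],4));read_camera("side")
E
```

```text
[-1.46  0.54  4.86] [0.311 0.404 0.065] [ 3.1416 -0.      0.1027]
[-0.86  1.62  4.82] [ 0.307  0.443 -0.014] [ 3.1415e+00 -1.0000e-04  1.0270e-01]
[-2.33  1.7   5.28] [ 0.338  0.435 -0.062] [ 3.1415e+00 -1.0000e-04  1.0270e-01]
[-1.69  1.88  5.05] [0.356 0.439 0.023] [ 3.1415e+00 -1.0000e-04  1.0270e-01]
```

The lateral reaction of about (-1.6, +1.4) N is the bevel pushing the knob towards -x, +y. Following it.

Request:
move_arm:
  commands:
    - [[-0.05,0.05,0],[0,0,0],0]
    - [[0,0,0],[0,0,0],0]

```text
t: 9.6
eef_pos: [554.2, -110.0, 53.9]
tcp_rot: [-3.142, 0.0, 0.103]
ft_force: [0.1, 2.0, 0.1]
opening: 0.146
grip_force: 30.0
```

Request:
move_arm:
  commands:
    - [[-0.05,0.05,0],[0,0,0],0]
    - [[0,0,0],[0,0,0],0]

```text
t: 9.8
eef_pos: [554.0, -109.7, 54.0]
tcp_rot: [3.141, -0.0, 0.103]
ft_force: [0.7, -0.3, -1.3]
opening: 0.149
grip_force: 30.0
```

The force has gone, so the bore slipped on. Pushing further down.

Request:
move_arm:
  commands:
    - [[0,0,-0.3],[0,0,0],0]
    - [[0,0,-0.2],[0,0,0],0]
    - [[0,0,0],[0,0,0],0]

```text
t: 10.1
eef_pos: [553.9, -109.7, 48.7]
tcp_rot: [3.141, -0.0, 0.103]
ft_force: [1.7, -0.5, -1.8]
opening: 0.149
grip_force: 30.0
```

Request:
move_arm:
  commands:
    - [[0,0,-0.3],[0,0,0],0]
    - [[0,0,-0.2],[0,0,0],0]
    - [[0,0,0],[0,0,0],0]

```text
t: 10.4
eef_pos: [553.9, -109.7, 43.8]
tcp_rot: [3.141, -0.0, 0.103]
ft_force: [2.7, 0.0, -0.6]
opening: 0.145
grip_force: 30.0
```

Request:
move_arm:
  commands:
    - [[0.03,0,-0.2],[0,0,0],0]
    - [[0,0,0],[0,0,0],0]

```text
t: 10.6
eef_pos: [554.1, -109.6, 42.0]
tcp_rot: [3.141, 0.0, 0.103]
ft_force: [1.1, 0.2, 2.6]
opening: 0.146
grip_force: 30.0
```

Request:
move_arm:
  commands:
    - [[0,0,-0.2],[0,0,0],0]
    - [[0,0,0],[0,0,0],0]

```text
t: 10.8
eef_pos: [554.1, -109.6, 40.1]
tcp_rot: [3.141, -0.0, 0.103]
ft_force: [0.5, -0.7, 4.1]
opening: 0.148
grip_force: 30.0
```

Request:
move_arm:
  commands:
    - [[0,0,-0.2],[0,0,0],0]
    - [[0,0,0],[0,0,0],0]

```text
t: 11.0
eef_pos: [554.1, -109.6, 38.2]
tcp_rot: [3.141, -0.0, 0.103]
ft_force: [0.6, 0.3, 6.1]
opening: 0.15
grip_force: 30.0
```

Home contact came at z ≈ 42, as predicted. The force is now following the spring, so I press on to the stop.

Request:
move_arm:
  commands:
    - [[0,0,-0.2],[0,0,0],0]
    - [[0,0,0],[0,0,0],0]

```text
t: 11.2
eef_pos: [554.1, -109.6, 36.3]
tcp_rot: [3.141, -0.0, 0.103]
ft_force: [-0.1, 0.4, 5.9]
opening: 0.146
grip_force: 30.0
```

Request:
move_arm:
  commands:
    - [[0,0,-0.1],[0,0,0],0]
    - [[0,0,0],[0,0,0],0]

```text
t: 11.4
eef_pos: [554.2, -109.6, 35.8]
tcp_rot: [3.141, -0.001, 0.103]
ft_force: [-1.3, -0.1, 11.6]
opening: 0.144
grip_force: 30.0
```

Request:
move_arm:
  commands:
    - [[0,0,-0.1],[0,0,0],0]
    - [[0,0,0],[0,0,0],0]

```text
t: 11.6
eef_pos: [554.3, -109.7, 35.6]
tcp_rot: [3.141, -0.001, 0.103]
ft_force: [-3.8, 1.0, 21.1]
opening: 0.147
grip_force: 30.0
```

The force jumps from 6 to 21 N with hardly any motion, about 6 mm below the home contact, so it is on the stop. Hold briefly, then hand in.

Request:
move_arm:
  commands:
    - [[0,0,0],[0,0,0],0]
    - [[0,0,0],[0,0,0],0]
    - [[0,0,0],[0,0,0],0]

```text
t: 11.9
eef_pos: [554.3, -109.7, 35.6]
tcp_rot: [3.141, -0.001, 0.103]
ft_force: [-4.2, 0.8, 20.9]
opening: 0.147
grip_force: 30.0
```

```bash
python3 - <<'E'
from h import *
s=state();print(s["t"],s["eef_pos"],s["ft_force"])
a=cv2.imread("pics/side0.png",0).astype(int);b=read_camera("side").astype(np.uint8);b=cv2.cvtColor(b,cv2.COLOR_BGR2GRAY).astype(int)
for n,p in dict(timer=(211,228),pawn=(228,267),pink=(252,241)).items():
    u,v=p;print(n,np.abs(a-b)[v-12:v+12,u-10:u+10].mean())
if 15<s["ft_force"][2]<35: print(env.job_done())
E
```

```text
11.9 [ 554.26911681 -109.66156803   35.61166463] [-4.16078273  0.82108066 20.90708325]
timer 26.808333333333334
pawn 60.71041666666667
pink 22.947916666666668
the job is handed in; nothing more can be done
None
```

```bash
python3 - <<'E'
import cv2,numpy as np
a=cv2.imread("pics/side0.png")
for f in("side1","sideB","sideD"):
    b=cv2.imread(f"pics/{f}.png")
    for n,(u,v) in dict(timer=(211,228),pawn=(228,267)).items():
        t=a[v-10:v+10,u-8:u+8];R=cv2.matchTemplate(b[v-30:v+30,u-30:u+30],t,cv2.TM_CCOEFF_NORMED);_,m,_,l=cv2.minMaxLoc(R)
        print(f,n,round(m,2),l[0]-22,l[1]-20,b[v-10:v+10,u-8:u+8].mean().round())
E
```

```text
side1 timer 0.91 0 0 130.0
side1 pawn 0.54 0 0 93.0
sideB timer 1.0 0 0 141.0
sideB pawn 0.82 0 0 142.0
sideD timer 0.85 0 0 120.0
sideD pawn 0.5 0 0 104.0
```

The knob is on the shaft, fully home, and held at the bottom stop at about 21 N in the gripper; I handed the job in at 11.9 s. The sand timer and pawn showed no shift in the last picture I compared, taken before the push; the chip stack was not checked.

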